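Close and pin the hold-down frame of a board fixture

TASK

Swing the hinged hold-down frame of the sloped assembly fixture fully down over the circuit board. Then take the locking pin, the one with the black knob, out of the wooden pin block and push it through the frame's eyelet into the lock hole below until its collar sits on the frame, and let go.

Things in the scene. Friction and masses are not known exactly. Their poses are not given: they have to be found in the camera images.
- lock_hole (a point): Centre of the mouth of a 15 mm through hole in the 25 mm thick steel lock block at the low front edge of the fixture, about 53 mm above the desk; open beneath. The fixture (fixed, base 156 x 150 mm) has a bed sloping 28 deg up and away from the robot. +z points out of the hole along its axis (28 deg from vertical, leaning towards the robot), +x up the slope, +y level along the slope.
- frame (a joint): Angle (rad) of the hold-down frame: 0 = shut flat on the bed, 1.2 to 1.9 = standing open. Its stiff hinge holds anywhere. Hinge axis: parallel to lock_hole's y, through the point 153 mm along its +x and 4 mm along its +z. Frame 130 mm wide, bars 14 mm wide and 8 mm thick, front bar centred 128 mm from the hinge; tab 44 mm wide in the middle of the free edge, ending 173 mm from the hinge.
- frame_eye (a point): Centre of the 15 mm eyelet through the frame's tab, on the frame's upper (outer) face, 153 mm from the hinge. Axes turn with the frame: +z out of the upper face, +x towards the hinge. When the frame is shut it lies 8 mm above lock_hole on the hole's axis, and the frame's lower face lies on the lock block.
- locking_pin: Loose steel pin with a round black knob, 90 mm long. Origin on its axis at the underside of its collar, +z towards the knob. Collar 28 mm across, z 0 to 5 mm; knob 24 mm across, z 8 to 40 mm; shank 12 mm across down to z = -50 mm, the last 6 mm tapering to 6 mm. Starts upright in one of the two holes of the pin block, collar resting on its top, 60 mm above the desk.
- pin_block: Wooden block 60 x 120 x 60 mm (fixed), origin at the centre of its underside; two 15 mm holes in its top, 54 mm deep, at y = -32 and +32 mm.
- dowel: Plain headless steel dowel, 12 mm across, 100 mm long, standing in the pin block's other hole with 46 mm showing; origin at the centre of its lower end. Not needed.
Things that resemble listed ones, but are neither listed nor needed, are in the scene too. Of the things like the locking_pin, leave any that is blue; of the rest the smaller one is meant.

How it is judged:
On the way:
1. the frame is shut on the bed (value of joint frame below 0.06 rad), for 0.2 s.
At the end, for the whole second after the job is handed in: The frame is shut (within 0.04 rad) and the locking pin stands through eyelet and lock hole with its collar within 4 mm of the frame's upper face, on the hole's axis within 5 mm each way and 0.15 rad, released and at rest (below 0.02 m/s) (value of joint frame below 0.04 rad and z of locking_pin in the frame of lock_hole between 0.004 and 0.012 m and x of locking_pin in the frame of lock_hole between -0.005 and 0.005 m and y of locking_pin in the frame of lock_hole between -0.005 and 0.005 m and angle between the z axis of locking_pin and the z axis of lock_hole, either way round below 0.15 rad and linear speed of locking_pin below 0.02 m/s); the robot touches nothing.
It also fails if it takes over 54 s, if anything falls off the work surface, if the arm or the gripper's body presses on something with over 40 N, if the wrist force passes 120 N, or if a joint passes its speed limit or range.

ROBOT

A 6-joint arm with a two-finger parallel gripper is mounted at the origin on the work surface; the furniture and walls round the work are solid. World frame = base frame: x ahead of the robot, y to its left, z up, the work surface at z = 0. Lengths are in m, angles in rad, forces in N, time in s.
With the tool pointing down it reaches from about 0.35 to 0.975 m from the base axis. Payload 4.9 kg.
Tool frame: the origin (TCP) lies midway between the tips of the shut fingers; the grasp point (between the pads) lies 19 mm behind it; z points along the fingers, y is the line along which they close (so a half turn about z gives the same grasp; the last joint's range is limited). The gripper opens to 85 mm and grips with 20 to 120 N. Pads are 22 mm wide; open, the fingers measure 114 mm over their backs; the gripper's body (76 mm by 85 mm) begins 54 mm behind the grasp point. The pads swing forward as they close: fully open they stand 13 mm farther back than shut.
Start: joints at [-1.237, 0.053, 1.613, -0, 1.476, -0.119], TCP at [0.273, -0.562, 0.211] pointing down, gripper open.
Joint ranges: [-3.01, 3.01], [-1.01, 2.22], [0.06, 2.58], [-1.02, 4.17], [0.09, 2.62], [-3.14, 3.14]. Speed limits (rad/s): [2.57, 2.57, 3.14, 3.14, 3.14, 3.14].

INTERFACE

Orientations are given as a rotation vector (axis times angle).
In Python, from station import ctrl, optics, job gives the robot as it stands.
- The arm moves only by the shell command python3 -m jog 'ROWS' [OPENING] [FORCE]. ROWS is JSON, a list of rows, each a list of 2 entries, a list of its own where there are three numbers: the shift along the tool's x, y, z in m, then the turn, a rotation vector about the tool's x, y, z in rad. A call has 1 to 5 rows; each row is the pose to reach, as a shift and turn from the pose commanded when the call began, along the tool's axes at that moment; what a row does not reach only later rows make up. A row lasts 1/10 s, in which the tool goes at most 50 mm and 8.59 degrees, less where a joint would pass 70% of its speed; a pose out of reach is approached as far as the arm can. A call with a gripper value outside its range is refused whole. OPENING is the opening, from 0 (shut) to 1 (fully open), set as the call begins (- or left out, the last holds). The fingers move at their own pace and stop on an object; FORCE is the grip in N (left out, the last holds). Time passes only in rows, so rows that repeat a pose let the fingers close. It gives the time, the measured TCP pose, the force, the opening and the grip force at its end, in the units of the state.
- ctrl.get_obs(): the state, without advancing time (a new reading comes with each control period).
- optics.get_image(name): name is "scene" or "top" or "wrist"; returns a dict with "image" (384x512x3 uint8, blue, green, red), "fx", "fy", "cx", "cy" (pixels), "rvec" (rotation vector, rad) and "tvec" (3), from world to camera coordinates, as OpenCV has them; the wrist camera has in their place "mount" (4x4, takes a point from camera to tool coordinates, whose origin is the TCP and whose axes are the flange's). Camera axes: x right, y down, z forward; pixel columns grow to the right and rows downward; lengths in m; the calibration is good to about 2 mm. A picture is of the moment at which its call begins: read the wrist's pose just before it. There is no depth.
- job.finish_job(): hands the job in; it is judged then, once.
The state is a dict: "t": time; "q": joint angles; "dq": joint speeds; "effort": joint torques, N m; "tool_pos": TCP position; "tool_rot": TCP orientation; "contact_force": force on the tool from outside, world axes, zero at the start; "wrist_torque": the same for the moment, N m; "opening": finger opening in m; "grip_force": force on a finger pad.
Only numpy, scipy, OpenCV 4.12 (cv2) and the standard library are available. Lean on these libraries where they do the work, as an engineer would, in place of code of your own. Each camera call takes 0.05 s, during which the arm holds its last target. There are 200 camera calls.

## Working session

There is one attempt and no reset: what is moved stays moved. The work goes in short steps, Python scripts to look and compute and a shell command to move; the robot and the scene stay as the last step left them, time stands still between calls to the robot, and variables do not carry over. Pictures are saved under pics/ and viewed, at most 10 in all, crops included, and the job is handed in when it is done.

```bash
ls; mkdir -p pics
python3 - <<'E'
from station import ctrl,optics
import cv2,numpy as np
o=ctrl.get_obs();print({k:np.round(v,3) for k,v in o.items()})
ims=[]
for n in("scene","top"):
    d=optics.get_image(n);cv2.imwrite(f"pics/{n}0.png",d["image"]);print(n,[np.round(d[k],4) for k in("fx","fy","cx","cy","rvec","tvec")])
d=optics.get_image("wrist");print(np.round(d["mount"],4),d["fx"]);cv2.imwrite("pics/wrist0.png",d["image"])
E
```

```text
pics
{'t': np.float64(0.0), 'q': array([-1.237,  0.053,  1.614, -0.   ,  1.476, -0.119]), 'dq': array([ 0.001, -0.   ,  0.   , -0.001,  0.001, -0.001]), 'effort': array([-1.0000e-03, -3.9368e+01, -3.7018e+01, -0.0000e+00,  7.0000e-03,
        0.0000e+00]), 'tool_pos': array([ 0.273, -0.561,  0.209]), 'tool_rot': array([-3.059, -0.705,  0.   ]), 'contact_force': array([ 0.566, -0.363,  1.401]), 'wrist_torque': array([-0.01 ,  0.018, -0.022]), 'grip_force': np.float64(0.0), 'opening': np.float64(0.086)}
scene [np.float64(375.6455), np.float64(375.6455), np.float64(260.1161), np.float64(195.5748), array([ 0.7752, -2.4155,  1.3359]), array([0.4725, 0.2879, 0.6652])]
top [np.float64(353.9207), np.float64(353.9207), np.float64(252.4359), np.float64(191.4707), array([ 2.0208, -2.2062,  0.228 ]), array([0.0556, 0.5936, 0.8372])]
[[ 7.000e-04 -9.574e-01 -2.888e-01  7.340e-02]
 [ 1.000e+00  4.000e-04  1.200e-03 -4.000e-04]
 [-1.000e-03 -2.888e-01  9.574e-01 -1.628e-01]
 [ 0.000e+00  0.000e+00  0.000e+00  1.000e+00]] 344.1175192458066
```

View pics/scene0.png

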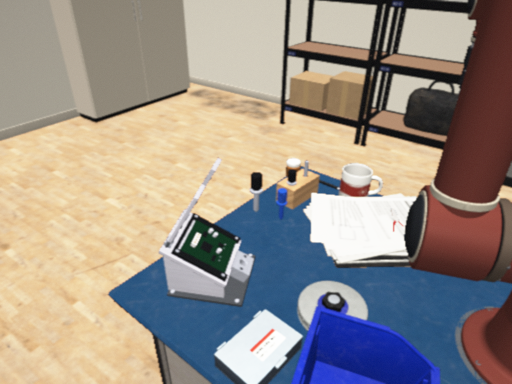

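View pics/top0.png

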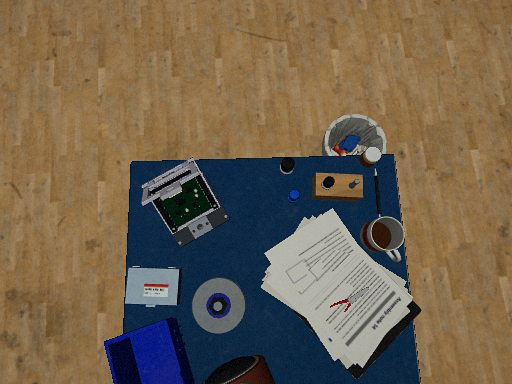

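The scene view shows the fixture (about 210,260) with its frame standing open, and the pin block (298,185) holding the black-knobbed pin. The top view has the fixture at about (187,203), the lock block at (203,227), the pin knob at (328,182) and the dowel at (354,184). The decoys are a bigger black pin (287,165) and a blue one (293,195).

Run:
```python
import cv2,numpy as np
t=cv2.imread("pics/top0.png");s=cv2.imread("pics/scene0.png")
a=cv2.resize(t[150:250,130:230],(400,400),interpolation=2);b=cv2.resize(t[150:210,280:380],(400,240),interpolation=2)
c=cv2.resize(s[155:305,155:265],(396,540),interpolation=2)
im=np.zeros((600,800,3),np.uint8);im[:400,:400]=cv2.resize(a,(400,400));im[400:600,:333]=cv2.resize(b,(333,200));im[:540,402:798]=c
cv2.imwrite("pics/c1.png",im)
```

```text
(no output)
```

View pics/c1.png

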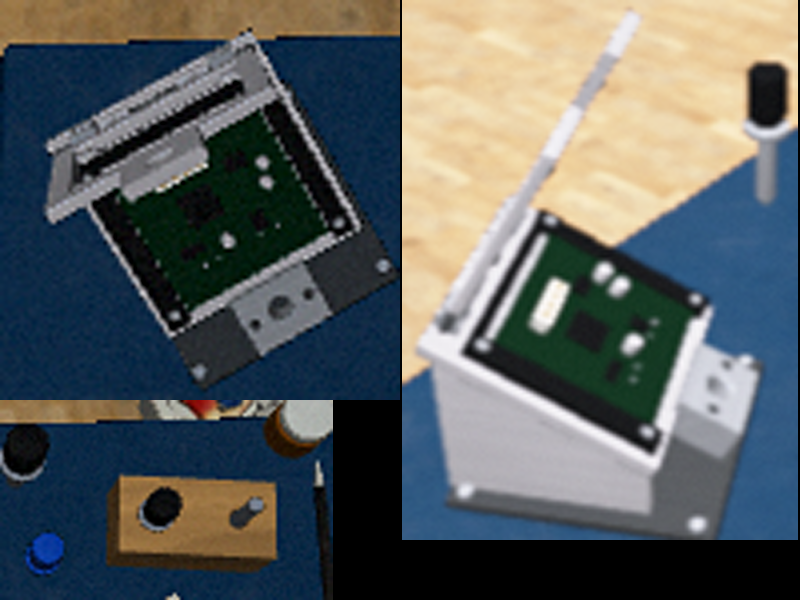

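The crop shows the lock hole at top pixel (200,227) and scene pixel (243,261). The base screws are at top (179.5,243) and (225.8,216.8), and the pin knob and dowel are clear.

```bash
cat > h.py <<'E'
import numpy as np,cv2
from scipy.spatial.transform import Rotation as R
from station import ctrl,optics
np.set_printoptions(precision=4,suppress=True)
CAL={'scene':(375.6455,260.1161,195.5748,[0.7752,-2.4155,1.3359],[0.4725,0.2879,0.6652]),
'top':(353.9207,252.4359,191.4707,[2.0208,-2.2062,0.228],[0.0556,0.5936,0.8372])}
def ray(cam,u,v):
    f,cx,cy,r,t=CAL[cam];M=R.from_rotvec(r).as_matrix()
    d=M.T@np.array([(u-cx)/f,(v-cy)/f,1]);return -M.T@np.array(t),d/np.linalg.norm(d)
def proj(cam,p):
    f,cx,cy,r,t=CAL[cam];return cv2.projectPoints(np.array([p],float),np.array(r),np.array(t),np.array([[f,0,cx],[0,f,cy],[0,0,1]]),None)[0].ravel()
def plane(ry,z): c,d=ry;return c+d*(z-c[2])/d[2]
def tri(rs):
    A=sum(np.eye(3)-np.outer(d,d) for c,d in rs);b=sum((np.eye(3)-np.outer(d,d))@c for c,d in rs);return np.linalg.solve(A,b)
def wristray(d,o,u,v):
    M=R.from_rotvec(o['tool_rot']).as_matrix();m=np.array(d['mount'])
    q=m[:3,:3]@np.array([(u-d['cx'])/d['fx'],(v-d['cy'])/d['fy'],1]);q=M@q
    return M@m[:3,3]+o['tool_pos'],q/np.linalg.norm(q)
def wproj(d,o,p):
    M=R.from_rotvec(o['tool_rot']).as_matrix();m=np.array(d['mount'])
    q=m[:3,:3].T@(M.T@(np.array(p)-o['tool_pos'])-m[:3,3]);return d['fx']*q[0]/q[2]+d['cx'],d['fy']*q[1]/q[2]+d['cy']
def delta(pos,Rm):
    "shift/turn in current tool axes to reach pose"
    o=ctrl.get_obs();M=R.from_rotvec(o['tool_rot']).as_matrix()
    return M.T@(np.array(pos)-o['tool_pos']),R.from_matrix(M.T@Rm).as_rotvec()
E
python3 - <<'E'
from h import *
L1=plane(ray('top',200,227),.053);L2=tri([ray('top',200,227),ray('scene',242.8,261.4)]);print('lock',L1,L2)
a=plane(ray('top',179.5,243),.008);b=plane(ray('top',225.75,216.75),.008);print(a,b,b-a,np.degrees(np.arctan2(*(b-a)[1::-1])))
k=tri([ray('top',328,182),ray('scene',292,174)]);print('knob',k,plane(ray('top',328,182),.09))
# frame tip
yaw=np.arctan2(*(b-a)[1::-1])  # direction from left(+y side?) to right
ydir=-(b-a)/np.linalg.norm(b-a);ydir[2]=0
up=np.cross(ydir,[0,0,1]);s=np.radians(28);X=up*np.cos(s)+np.array([0,0,np.sin(s)]);Z=np.cross(X,ydir);print('y',ydir,'X',X,'Z',Z)
H=L2+.153*X+.004*Z;print('hinge',H)
for th in(1.2,1.3,1.4,1.5,1.6,1.7,1.8,1.9):
    u=-X*np.cos(th)+Z*np.sin(th)
    print(th,proj('scene',H+.173*u),proj('top',H+.173*u+.022*ydir),proj('top',H+.173*u-.022*ydir),H+.153*u)
for y in(-.032,.032):pass
print('dowel top',plane(ray('top',130+0,0),.1)*0, plane(ray('top',280+255*.3,150+105*.3),.106))
E
```

```text
lock [0.5187 0.1425 0.053 ] [0.5201 0.1432 0.0533]
[0.487  0.2046 0.008 ] [0.5453 0.0791 0.008 ] [ 0.0584 -0.1255  0.    ] -65.06130183065034
knob [ 0.5991 -0.1838  0.0895] [ 0.5977 -0.1843  0.09  ]
y [-0.4216  0.9068  0.    ] X [0.8006 0.3723 0.4695] Z [-0.4257 -0.198   0.8829]
hinge [0.6409 0.1994 0.1287]
1.2 [241.8786 183.8302] [175.4068 220.7112] [194.9573 209.7702] [0.5358 0.1505 0.2286]
1.3 [235.3685 177.1702] [171.2318 214.658 ] [191.0924 203.5972] [0.5453 0.155  0.2397]
1.4 [228.1329 170.9579] [166.8067 208.0017] [186.946  196.8448] [0.5559 0.1599 0.2496]
1.5 [220.2587 165.288 ] [162.1961 200.8305] [182.5767 189.6036] [0.5672 0.1652 0.2584]
1.6 [211.8471 160.2486] [157.4729 193.2508] [178.0519 181.9818] [0.5793 0.1708 0.2658]
1.7 [203.0115 155.9181] [152.7165 185.3841] [173.4463 174.1021] [0.592  0.1767 0.2719]
1.8 [193.8751 152.363 ] [148.0099 177.3639] [168.8393 166.0983] [0.6053 0.1829 0.2766]
1.9 [184.5677 149.6362] [143.437  169.3306] [164.312  158.1103] [0.6188 0.1892 0.2798]
dowel top [0. 0. 0.] [ 0.5894 -0.2495  0.106 ]
```

```bash
cat >> h.py <<'E'
Y=np.array([-0.4216,0.9068,0]);X=np.array([0.8006,0.3723,0.4695]);Z=np.array([-0.4257,-0.198,0.8829])
L=np.array([.5195,.143,.0532]);H=L+.153*X+.004*Z
RT=np.array([X,-Y,-Z]).T
def push(th,r=.133,a=.011,g=0.):
    return H+r*(-X*np.cos(th)+Z*np.sin(th))+(.004+g)*(X*np.sin(th)+Z*np.cos(th))+a*X
E
python3 - <<'E'
from h import *
p=push(1.53,g=.03);print(p)
print(delta(p+Z*.12,RT));print(delta(p,RT))
p0=push(1.53)
for t in(1.53,1.2,.9,.6,.3,0):print(t,RT.T@(push(t)-p))
E
```

```text
[0.6148 0.1873 0.2657]
(array([ 0.5784, -0.5252, -0.1611]), array([-0.0059,  0.4885,  0.0168]))
(array([ 0.6347, -0.524 , -0.0552]), array([-0.0059,  0.4885,  0.0168]))
1.53 [-0.03    0.      0.0012]
1.2 [-0.073   0.      0.0089]
0.9 [-0.1081  0.      0.0276]
0.6 [-0.1361  0.      0.0559]
0.3 [-0.1544  0.      0.0911]
0 [-0.1615  0.      0.1303]
```

```bash
python3 -m jog '[[[0.1,-0.09,-0.15],[0,0,0]],[[0.1,-0.09,-0.15],[0,0,0]],[[0.1,-0.09,-0.15],[0,0,0]],[[0.1,-0.09,-0.15],[0,0,0]],[[0.2,-0.18,-0.16],[0,0,0]]]' 0 
python3 -m jog '[[[0.15,-0.14,0],[0,0,0]],[[0.15,-0.14,0],[0,0,0]],[[0.15,-0.14,0],[0,0,0]],[[0.15,-0.14,0],[0,0,0]],[[0.2,-0.18,0],[0,0,0]]]'
python3 - <<'E'
from h import *
p=push(1.53,g=.03);print(delta(p+Z*.12,RT))
E
```

```text
t: 0.65
tool_pos: [0.3431, -0.3929, 0.3695]
tool_rot: [3.054, 0.7, 0.005]
contact_force: [0.9, 0.4, 0.3]
opening: 0.0123
grip_force: 0.0
t: 1.15
tool_pos: [0.4353, -0.1581, 0.3634]
tool_rot: [3.061, 0.704, 0.001]
contact_force: [0.7, 0.3, 1.1]
opening: 0.0004
grip_force: 0.0
(array([ 0.256 , -0.2332, -0.0083]), array([-0.0037,  0.4884,  0.0169]))
```

```bash
python3 -m jog '[[[0.24,-0.22,-0.01],[0,0.485,0]],[[0.24,-0.22,-0.01],[0,0.485,0]],[[0.24,-0.22,-0.01],[0,0.485,0]],[[0.24,-0.22,-0.01],[0,0.485,0]],[[0.24,-0.22,-0.01],[0,0.485,0]]]'
python3 -m jog '[[[0,0,0],[0,0,0]]]'
python3 - <<'E'
from h import *
p=push(1.53,g=.03);print(delta(p+Z*.12,RT))
E
```

```text
t: 1.65
tool_pos: [0.5263, 0.0731, 0.3703]
tool_rot: [-2.875, -0.658, -0.712]
contact_force: [0.1, -0.9, 0.1]
opening: -0.0001
grip_force: 0.0
t: 1.75
tool_pos: [0.5266, 0.0785, 0.3708]
tool_rot: [-2.867, -0.675, -0.709]
contact_force: [-0.6, -0.7, 0.6]
opening: -0.0001
grip_force: 0.0
(array([ 0.0633, -0.0596,  0.0326]), array([-0.0143,  0.0032,  0.0233]))
```

```bash
python3 -m jog '[[[0.063,-0.06,0.03],[-0.014,0.003,0.023]],[[0.063,-0.06,0.03],[-0.014,0.003,0.023]],[[0.063,-0.06,0.03],[-0.014,0.003,0.023]]]'
python3 - <<'E'
from h import *
p=push(1.53,g=.03);print(delta(p,RT))
o=ctrl.get_obs();d=optics.get_image('wrist')
im=cv2.resize(d['image'],(800,600))
for i,q in enumerate([L,H,H+.065*Y,H-.065*Y,push(1.53)-.015*X+.04*Z+.022*Y,push(1.53)-.015*X+.04*Z-.022*Y]):
    u,v=np.array(wproj(d,o,q))*800/512;cv2.circle(im,(int(u),int(v)),4,(0,0,255),1)
cv2.imwrite('pics/w1.png',im)
E
```

```text
t: 2.05
tool_pos: [0.5636, 0.1601, 0.3731]
tool_rot: [-2.885, -0.632, -0.716]
contact_force: [0.7, -1.0, -0.2]
opening: -0.0002
grip_force: 0.0
(array([ 0.0009, -0.0033,  0.122 ]), array([ 0.0023,  0.0021, -0.0037]))
```

View pics/w1.png

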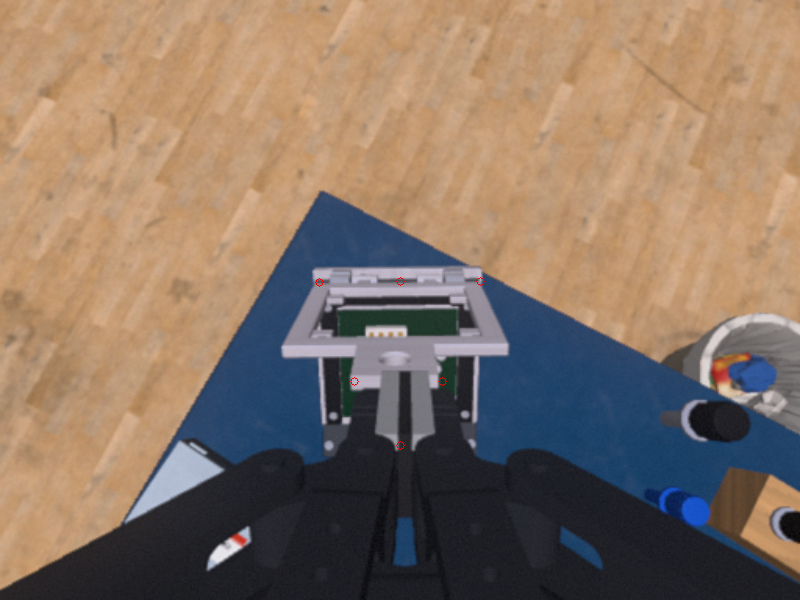

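The wrist view has the tab's front edge at about (355–440, 380) and the hinge line at y≈275, both matching the prediction to about 1 cm. I'll descend behind the frame.

```bash
python3 -m jog '[[[0.01,-0.003,0.04],[0,0,0]],[[0.01,-0.003,0.08],[0,0,0]],[[0.01,-0.003,0.122],[0,0,0]],[[0.01,-0.003,0.122],[0,0,0]]]'
python3 -m jog '[[[-0.02,0,0],[0,0,0]],[[-0.03,0,0.0],[0,0,0]],[[-0.042,0,0.001],[0,0,0]],[[-0.06,0,0.003],[0,0,0]],[[-0.083,0,0.009],[0,0,0]]]'
python3 - <<'E'
from h import *
print([RT.T@(push(t)-ctrl.get_obs()['tool_pos']) for t in (1.53,1.2)])
E
```

```text
t: 2.5
tool_pos: [0.62, 0.1849, 0.2617]
tool_rot: [-2.893, -0.623, -0.699]
contact_force: [0.2, -0.2, -1.0]
opening: 0.0003
grip_force: 0.0
t: 3.0
tool_pos: [0.5608, 0.1572, 0.2278]
tool_rot: [-2.887, -0.624, -0.731]
contact_force: [1.0, -0.2, 2.2]
opening: 0.0002
grip_force: 0.8
[array([ 0.0423, -0.0045, -0.0033]), array([-0.0008, -0.0045,  0.0044])]
```

```bash
python3 -m jog '[[[-0.018,0,0.008],[0,0,0]],[[-0.036,-0.002,0.02],[0,0,0]],[[-0.05,-0.004,0.033],[0,0,0]],[[-0.064,-0.004,0.05],[0,0,0]],[[-0.073,-0.004,0.066],[0,0,0]]]'
python3 - <<'E'
from h import *
print([RT.T@(push(t)-ctrl.get_obs()['tool_pos']) for t in (.45,0)])
d=optics.get_image('scene');cv2.imwrite('pics/s2.png',cv2.resize(d['image'][140:320,130:310],(600,600)))
E
```

```text
t: 3.5
tool_pos: [0.5275, 0.147, 0.1324]
tool_rot: [-2.888, -0.624, -0.724]
contact_force: [-1.6, -0.6, 1.7]
opening: -0.0001
grip_force: 0.7
[array([0.0009, 0.0002, 0.0003]), array([-0.0141,  0.0002,  0.0578])]
```

View pics/s2.png

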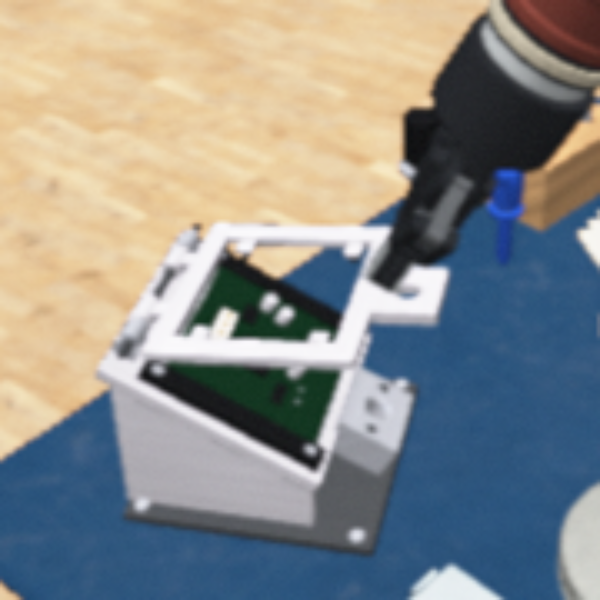

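The frame has followed the fingertips to about 0.45 rad, with the fingers on the front bar. I'll finish the arc.

```bash
python3 -m jog '[[[-0.006,0,0.016],[0,0,0]],[[-0.010,0,0.032],[0,0,0]],[[-0.013,0,0.047],[0,0,0]],[[-0.014,0,0.058],[0,0,0]],[[-0.014,0,0.060],[0,0,0]]]'
python3 -m jog '[[[0,0,0.002],[0,0,0]],[[0,0,0.002],[0,0,0]]]'
python3 - <<'E'
from h import *
print([RT.T@(push(t)-ctrl.get_obs()['tool_pos']) for t in (.05,0)])
E
```

```text
t: 4.05
tool_pos: [0.5418, 0.1539, 0.0716]
tool_rot: [-2.888, -0.625, -0.719]
contact_force: [-1.7, -0.7, 1.5]
opening: -0.0001
grip_force: 0.6
t: 4.25
tool_pos: [0.5432, 0.1545, 0.071]
tool_rot: [-2.887, -0.625, -0.721]
contact_force: [0.1, -1.8, -0.2]
opening: -0.0002
grip_force: 0.0
[array([-0.0003,  0.0004, -0.0113]), array([-0.0006,  0.0004, -0.0046])]
```

```bash
python3 -m jog '[[[0,0,0.002],[0,0,0]],[[0,0,0.004],[0,0,0]]]'
python3 - <<'E'
from h import *
o=ctrl.get_obs();print(RT.T@(push(0)-o['tool_pos']),RT.T@o['contact_force'])
E
```

```text
t: 4.45
tool_pos: [0.5448, 0.1553, 0.0673]
tool_rot: [-2.888, -0.625, -0.721]
contact_force: [-1.2, -1.0, 0.5]
opening: -0.0003
grip_force: 0.6
[-0.0004  0.0004 -0.0088] [-1.0489  0.4024 -1.137 ]
```

Run:
```python
from h import *
d=optics.get_image('scene');a=cv2.resize(d['image'][180:320,150:270],(500,583))
cv2.imwrite('pics/s3.png',a)
```

```text
(no output)
```

View pics/s3.png

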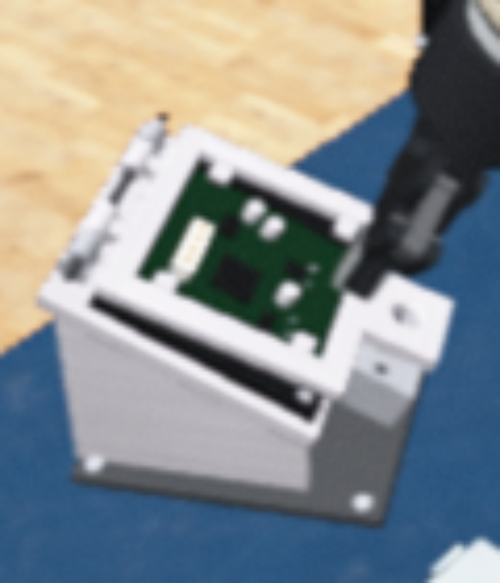

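The frame is still a few degrees open with the fingers resting on it, so I'll keep pressing.

```bash
python3 -m jog '[[[0,0,0.003],[0,0,0]],[[0,0,0.006],[0,0,0]]]'
python3 -m jog '[[[0,0,0.002],[0,0,0]],[[0,0,0.003],[0,0,0]]]'
python3 -m jog '[[[0,0,0.002],[0,0,0]],[[0,0,0.003],[0,0,0]]]'
python3 - <<'E'
from h import *
o=ctrl.get_obs();print(RT.T@(push(0)-o['tool_pos']),RT.T@o['contact_force'])
E
```

```text
t: 4.7
tool_pos: [0.5472, 0.1564, 0.0614]
tool_rot: [-2.888, -0.625, -0.72]
contact_force: [-0.1, -1.4, 1.1]
opening: 0.0002
grip_force: 0.7
t: 4.9
tool_pos: [0.5483, 0.157, 0.0585]
tool_rot: [-2.888, -0.625, -0.719]
contact_force: [0.0, -0.3, 1.1]
opening: 0.0002
grip_force: 0.6
t: 5.1
tool_pos: [0.5495, 0.1576, 0.0558]
tool_rot: [-2.888, -0.625, -0.719]
contact_force: [-2.3, -1.6, 3.8]
opening: 0.0
grip_force: 2.0
[ 0.0003  0.0005 -0.0214] [-0.6332  0.4579 -4.6424]
```

The fingers have probably slid off the inner edge of the bar into the opening. I'll withdraw, shift downslope onto the tab and press there.

```bash
python3 -m jog '[[[0,0,-0.03],[0,0,0]],[[0,0,-0.05],[0,0,0]],[[-0.02,0,-0.05],[0,0,0]],[[-0.022,0,-0.05],[0,0,0]]]'
python3 - <<'E'
from h import *
o=ctrl.get_obs();print(RT.T@(push(0)-o['tool_pos']),RT.T@o['contact_force'])
d=optics.get_image('wrist');o=ctrl.get_obs()
im=d['image'].copy()
for q in (L,L+.008*Z,H+.065*Y,H-.065*Y):
    u,v=wproj(d,o,q);print(u,v)
    cv2.circle(im,(int(u),int(v)),2,(0,0,255),1)
s=optics.get_image('scene')['image'][180:320,150:270]
a=np.zeros((600,800,3),np.uint8);a[:360,:480]=cv2.resize(im,(480,360));a[:360,490:798]=cv2.resize(s,(308,360))
cv2.imwrite('pics/w4.png',a)
E
```

```text
t: 5.5
tool_pos: [0.509, 0.1397, 0.0889]
tool_rot: [-2.888, -0.625, -0.717]
contact_force: [0.1, 0.2, -1.3]
opening: 0.0003
grip_force: 0.0
[0.0239 0.0014 0.0286] [-0.4049 -0.1274  1.2227]
261.1479478381085 222.83678163234717
261.3134809909267 227.869118622953
124.46958916555192 -68.80570501425046
394.3707230976391 -70.39430852268987
```

View pics/w4.png

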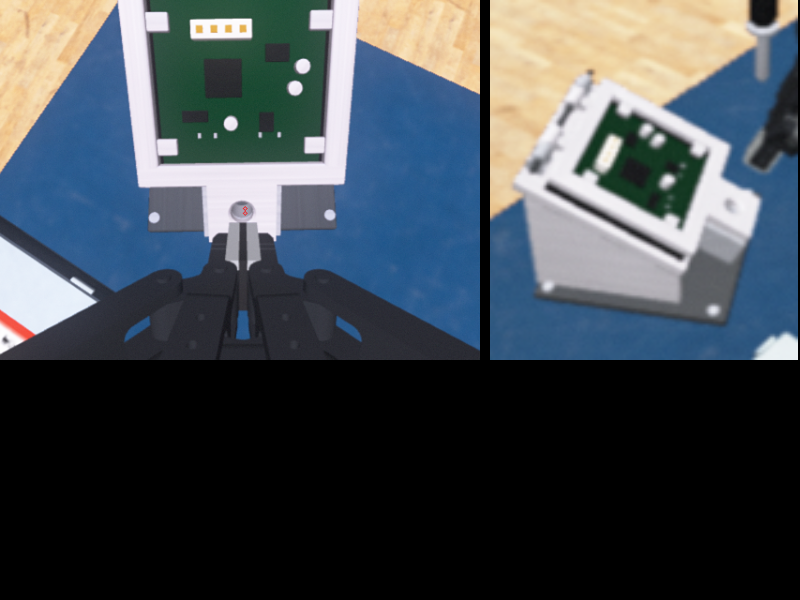

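The frame is nearly shut and the eyelet shows at about (241,211) on the wrist crop, against a prediction of (245,213). I'll press on the tab.

```bash
python3 -m jog '[[[0.005,0,0.012],[0,0,0]],[[0.005,0,0.02],[0,0,0]],[[0.005,0,0.026],[0,0,0]],[[0.005,0,0.029],[0,0,0]],[[0.005,0,0.029],[0,0,0]]]'
python3 - <<'E'
from h import *
o=ctrl.get_obs();print(RT.T@(push(0)-o['tool_pos']),RT.T@o['contact_force'])
E
python3 -m jog '[[[0,0,0.002],[0,0,0]],[[0,0,0.003],[0,0,0]]]'
python3 -m jog '[[[0,0,0.002],[0,0,0]],[[0,0,0.003],[0,0,0]]]'
```

```text
t: 6.1
tool_pos: [0.5265, 0.1474, 0.0657]
tool_rot: [-2.888, -0.625, -0.717]
contact_force: [-0.1, -0.2, -0.4]
opening: -0.0001
grip_force: 0.0
[ 0.0179  0.0011 -0.0008] [-0.3926  0.1069  0.2809]
t: 6.3
tool_pos: [0.5283, 0.1479, 0.0642]
tool_rot: [-2.888, -0.625, -0.72]
contact_force: [-0.3, 0.5, 0.6]
opening: -0.0003
grip_force: 0.0
t: 6.5
tool_pos: [0.5295, 0.1485, 0.0613]
tool_rot: [-2.888, -0.625, -0.72]
contact_force: [-0.1, -0.6, 0.0]
opening: -0.0001
grip_force: 0.0
```

```bash
python3 -m jog '[[[0,0,0.002],[0,0,0]],[[0,0,0.004],[0,0,0]]]'
python3 -m jog '[[[0,0,0.002],[0,0,0]],[[0,0,0.004],[0,0,0]]]'
python3 - <<'E'
from h import *
o=ctrl.get_obs();print(RT.T@(push(0)-o['tool_pos']),RT.T@o['contact_force'])
d=optics.get_image('wrist');im=d['image'][130:330,150:370]
s=optics.get_image('scene')['image'][190:320,150:270]
t=optics.get_image('top')['image'][160:250,135:235]
a=np.zeros((600,800,3),np.uint8);a[:300,:330]=cv2.resize(im,(330,300));a[:455,360:780]=cv2.resize(s,(420,455),interpolation=2);a[305:575,:300]=cv2.resize(t,(300,270),interpolation=2)
cv2.imwrite('pics/w5.png',a)
E
```

```text
t: 6.7
tool_pos: [0.5313, 0.1492, 0.0577]
tool_rot: [-2.888, -0.625, -0.72]
contact_force: [-0.4, -0.3, 0.4]
opening: -0.0001
grip_force: 0.0
t: 6.9
tool_pos: [0.5329, 0.15, 0.0541]
tool_rot: [-2.888, -0.625, -0.719]
contact_force: [0.1, 0.7, 0.5]
opening: -0.0002
grip_force: 0.0
[ 0.0172  0.0007 -0.0143] [ 0.5362 -0.5758 -0.2945]
```

View pics/w5.png

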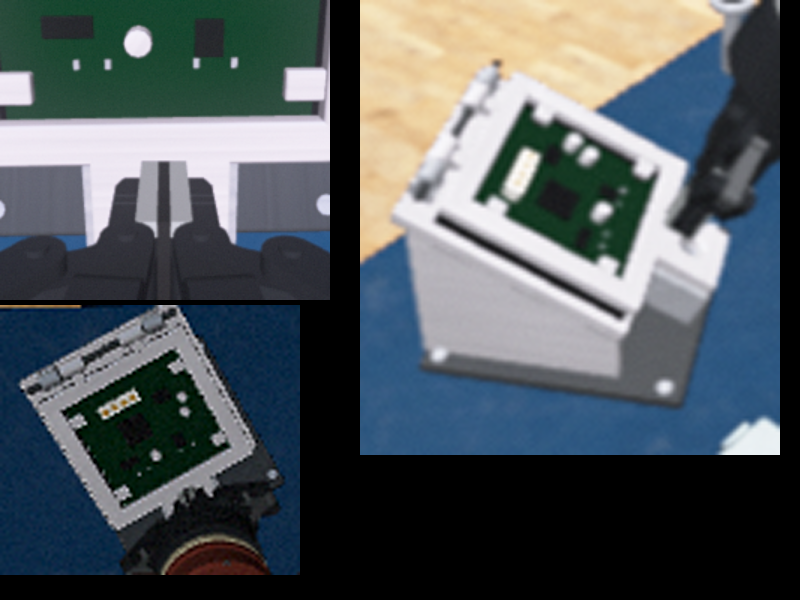

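The frame looks shut with the tab on the lock block, and the fingertips sit at about scene (242,253). I'll check this against the projected TCP.

Run:
```python
from h import *
o=ctrl.get_obs();p=o['tool_pos'];print(p,proj('scene',p),proj('scene',p+.014*Z),proj('scene',L+.008*Z),proj('scene',L))
c,d=ray('scene',242.3,253.4);M=RT
# tip height along Z if tip in plane of tool y (X-Z plane through TCP)
n=Y;t=((p-c)@n)/(d@n);print(RT.T@(c+t*d-p))
# screws -> base height check
print(R.from_rotvec(o['tool_rot']).as_matrix().T@RT)
```

```text
[0.5328 0.15   0.054 ] [236.7241 260.6658] [239.7365 256.6051] [245.5811 259.3537] [243.8254 261.662 ]
[-0.0003 -0.     -0.0251]
[[ 1.      0.0075  0.0011]
 [-0.0076  1.     -0.0057]
 [-0.0012  0.0056  1.    ]]
```

Run:
```python
from h import *
for th in(0,.1,.2):
    u=-X*np.cos(th)+Z*np.sin(th);n=X*np.sin(th)+Z*np.cos(th)
    for s in(1,-1):
        q=H+.135*u+s*.065*Y;print(th,s,proj('scene',q-.004*n),proj('top',q+.004*n))
    print(' tab corner',proj('scene',H+.173*u+.022*Y-.004*n),proj('scene',H+.173*u-.022*Y+.004*n),'hinge',proj('scene',H+.065*Y),proj('top',H+.065*Y),proj('top',H-.065*Y))
p=tri([ray('scene',225.7,285.7),ray('top',175,234)]);print(RT.T@(p-H))
```

```text
0 1 [228.7061 279.8507] [173.1969 234.9279]
0 -1 [242.9747 238.2298] [219.5298 208.8085]
 tab corner [250.0271 273.4829] [255.836  256.8845] hinge [167.201  245.4365] [143.9629 188.005 ] [192.7708 161.4788]
0.1 1 [231.6353 275.7516] [173.0868 236.4185]
0.1 -1 [245.6469 234.2996] [220.1181 209.8837]
 tab corner [253.8028 268.3951] [259.1908 251.6405] hinge [167.201  245.4365] [143.9629 188.005 ] [192.7708 161.4788]
0.2 1 [233.9858 271.2672] [172.6858 237.478 ]
0.2 -1 [247.8142 230.0316] [220.4546 210.5142]
 tab corner [256.8971 262.8146] [261.8687 245.9413] hinge [167.201  245.4365] [143.9629 188.005 ] [192.7708 161.4788]
[-0.1403 -0.0641  0.022 ]
```

```bash
python3 -m jog '[[[0,0,0.002],[0,0,0]],[[0,0,0.004],[0,0,0]]]'
python3 -m jog '[[[0,0,0.002],[0,0,0]],[[0,0,0.003],[0,0,0]]]'
python3 -m jog '[[[0,0,0.002],[0,0,0]],[[0,0,0.003],[0,0,0]]]'
python3 - <<'E'
from h import *
o=ctrl.get_obs();print(RT.T@(push(0)-o['tool_pos']),RT.T@o['contact_force'],o['q'])
E
```

```text
t: 7.25
tool_pos: [0.5347, 0.1508, 0.0508]
tool_rot: [-2.888, -0.625, -0.72]
contact_force: [0.7, -0.4, -0.4]
opening: 0.0
grip_force: 0.0
t: 7.45
tool_pos: [0.5358, 0.1514, 0.0478]
tool_rot: [-2.888, -0.625, -0.719]
contact_force: [-4.2, 0.1, 4.3]
opening: -0.0001
grip_force: 3.3
t: 7.65
tool_pos: [0.5361, 0.1516, 0.0473]
tool_rot: [-2.889, -0.63, -0.712]
contact_force: [-40.2, -16.9, 42.1]
opening: 0.0001
grip_force: 28.7
[ 0.0173  0.0007 -0.022 ] [-18.6841  -1.6038 -57.6481] [ 0.0479 -0.2441  2.2396  0.2662  0.7105  1.025 ]
```

Hard contact: the frame is shut and the surface lies 22 mm deeper in TCP terms than predicted. I'll retreat and check where the fingertips really are.

```bash
python3 -m jog '[[[0,0,-0.03],[0,0,0]],[[0,0,-0.07],[0,0,0]],[[0,0,-0.10],[0,0,0]],[[0,0,-0.10],[0,0,0]]]'
python3 - <<'E'
from h import *
o=ctrl.get_obs();d=optics.get_image('wrist');M=R.from_rotvec(o['tool_rot']).as_matrix()
print([wproj(d,o,o['tool_pos']-k*M[:,2]) for k in(0,.01,.02,.03)],d['cx'],d['cy'])
print('pred lock,eye',wproj(d,o,L),wproj(d,o,L+.008*Z),RT.T@(push(0)-o['tool_pos']))
cv2.imwrite('pics/wr6.png',d['image'])
s=optics.get_image('scene')['image'];cv2.imwrite('pics/sr6.png',s);cv2.imwrite('pics/tr6.png',optics.get_image('top')['image'])
print(proj('scene',o['tool_pos']),proj('scene',o['tool_pos']-.022*M[:,2]),proj('top',o['tool_pos']))
a=np.zeros((600,800,3),np.uint8);a[:450,:400]=cv2.resize(d['image'][100:280,180:340],(400,450));a[:400,410:800]=cv2.resize(s[170:290,180:297],(390,400))
cv2.imwrite('pics/w6.png',a)
E
```

```text
t: 8.05
tool_pos: [0.4966, 0.1324, 0.1396]
tool_rot: [-2.886, -0.625, -0.734]
contact_force: [1.6, 0.7, 0.9]
opening: -0.0002
grip_force: 0.0
[(np.float64(259.1965701950426), np.float64(236.342809350422)), (np.float64(259.2319245237615), np.float64(244.82029931058162)), (np.float64(259.27156239326854), np.float64(254.324924429053)), (np.float64(259.3163124986091), np.float64(265.0553945719609))] 258.77793773074603 191.7006993158572
pred lock,eye (np.float64(258.005905446833), np.float64(212.10707149921814)) (np.float64(258.0922482053642), np.float64(215.69203506992983)) [ 0.0127 -0.      0.0801]
[256.2505 230.2651] [261.7281 223.0112] [199.4246 232.193 ]
```

View pics/w6.png

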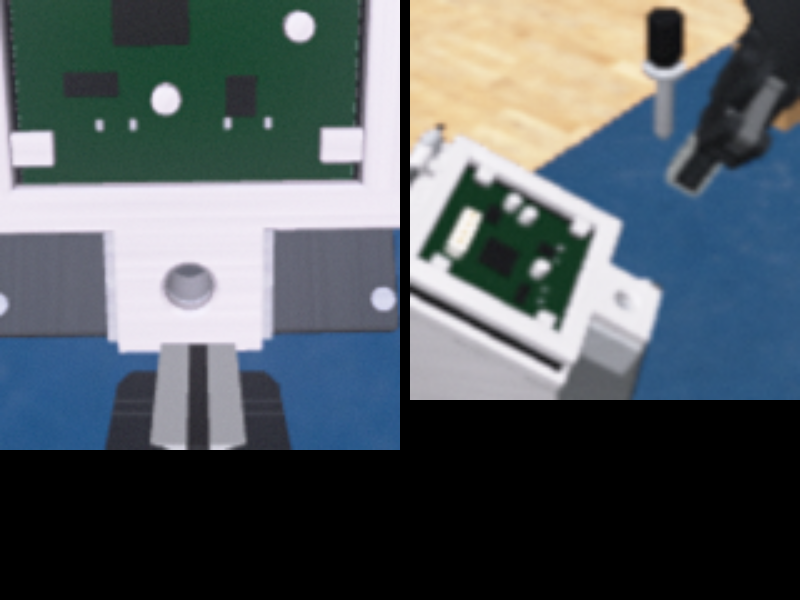

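The wrist view shows the frame shut with the eyelet at (255.6,214), and the scene has it at (244.8,259.4). I'll triangulate that and plan the trip to the pin.

Run:
```python
from h import *
o=ctrl.get_obs();d=optics.get_image('wrist')
rw=wristray(d,o,255.6,214);rs=ray('scene',244.8,259.4);rt=ray('top',200.2,227)
E=tri([rw,rs]);print('eye',E,'pred',L+.008*Z,RT.T@(E-L-.008*Z))
for c,dd in(rw,rs):
    v=L+.008*Z-c;print(RT.T@(v-dd*(v@dd)))
# pin hover: vertical tool, yaw as start ; y axis
x=np.array([.907,.4216,0]);RD=np.array([x,np.cross([0,0,-1],x),[0,0,-1]]).T
print(delta([.5985,-.184,.22],RD))
```

```text
eye [0.5136 0.1444 0.0632] pred [0.5161 0.1414 0.0603] [ 0.0005 -0.0037 -0.0031]
[0.0024 0.0036 0.0009]
[-0.0014  0.0004 -0.0008]
(array([ 0.0096,  0.3318, -0.0942]), array([ 0.0027, -0.4856, -0.0087]))
```

```bash
python3 -m jog '[[[0.005,0.13,-0.08],[0,-0.4,0]],[[0.005,0.13,-0.08],[0,-0.4,0]],[[0.005,0.15,-0.08],[0,-0.486,0]],[[0.01,0.2,-0.09],[0,-0.486,0]],[[0.01,0.25,-0.09],[0,-0.486,0]]]' 0.6
python3 -m jog '[[[0,0.08,0],[0,0,0]],[[0,0.08,0],[0,0,0]],[[0,0.08,0],[0,0,0]],[[0,0.08,0],[0,0,0]]]'
python3 - <<'E'
from h import *
x=np.array([.907,.4216,0]);RD=np.array([x,np.cross([0,0,-1],x),[0,0,-1]]).T
print(delta([.5985,-.184,.22],RD))
E
```

```text
t: 8.75
tool_pos: [0.5611, -0.0908, 0.2161]
tool_rot: [3.07, 0.667, 0.002]
contact_force: [1.2, -0.2, 0.4]
opening: 0.0515
grip_force: 0.0
t: 9.15
tool_pos: [0.5915, -0.1624, 0.214]
tool_rot: [-3.069, -0.662, 0.002]
contact_force: [0.4, -0.5, -0.2]
opening: 0.0508
grip_force: 0.0
(array([-0.0026,  0.0226, -0.006 ]), array([-0.0021,  0.0008, -0.01  ]))
```

```bash
python3 -m jog '[[[-0.003,0.023,0],[0,0,-0.01]],[[-0.003,0.023,0],[0,0,-0.01]],[[-0.003,0.023,0],[0,0,-0.01]],[[-0.003,0.023,0],[0,0,-0.01]]]'
python3 - <<'E'
from h import *
o=ctrl.get_obs();d=optics.get_image('wrist')
im=d['image'];cv2.imwrite('pics/w7r.png',im)
k=np.array([.5985,-.184,.1]);print(o['tool_pos'],'pred knob top',wproj(d,o,k),'collar',wproj(d,o,[.5985,-.184,.065]))
g=im.max(2);m=((g<60)*255).astype(np.uint8)
n,l,st,ce=cv2.connectedComponentsWithStats(m)
for i in range(1,n):
    if st[i,4]>150:print(st[i],ce[i])
cv2.imwrite('pics/w7.png',cv2.resize(im[90:384,120:420],(600,588)))
E
```

```text
t: 9.55
tool_pos: [0.5984, -0.1831, 0.2164]
tool_rot: [3.067, 0.681, 0.003]
contact_force: [0.9, -0.4, 1.0]
opening: 0.0514
grip_force: 0.0
[ 0.5984 -0.1831  0.2164] pred knob top (np.float64(259.7147851661942), np.float64(179.93868057804488)) collar (np.float64(259.5538069104145), np.float64(170.4293570126702))
[  0  23  17  84 249] [ 7.2651 66.494 ]
[ 148   45   49   46 1677] [171.3548  67.7645]
[247 159  27  32 657] [260.2237 174.7489]
[    0   193   512   191 31221] [262.6593 337.7028]
```

View pics/w7.png

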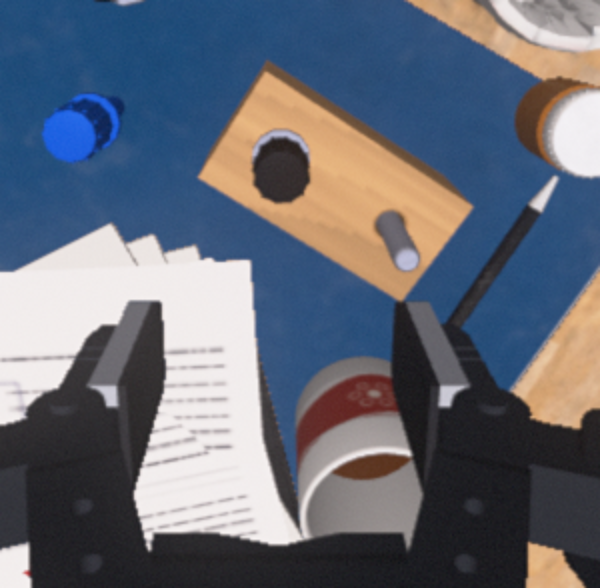

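The wrist view has the knob at (260.2,174.7), within a millimetre of the prediction. The dowel is to its right, clear of the fingers, and the blue pin is well off to the left. I'll descend, with smaller steps near the block.

```bash
python3 -m jog '[[[0,0,0.05],[0,0,0]],[[0,0,0.09],[0,0,0]],[[0,0,0.12],[0,0,0]],[[0,0,0.14],[0,0,0]],[[0,0,0.143],[0,0,0]]]'
python3 -m jog '[[[0,0,0.004],[0,0,0]],[[0,0,0.007],[0,0,0]],[[0,0,0.01],[0,0,0]]]'
python3 -m jog '[[[0,0,0.003],[0,0,0]],[[0,0,0.006],[0,0,0]]]'
```

```text
t: 10.1
tool_pos: [0.5966, -0.1828, 0.07]
tool_rot: [-3.064, -0.68, 0.005]
contact_force: [-0.2, 0.3, 0.2]
opening: 0.0516
grip_force: 0.0
t: 10.4
tool_pos: [0.6003, -0.185, 0.0656]
tool_rot: [3.064, 0.679, 0.008]
contact_force: [0.5, -0.2, 0.3]
opening: 0.0509
grip_force: 0.0
t: 10.6
tool_pos: [0.5996, -0.1849, 0.0584]
tool_rot: [3.065, 0.679, 0.005]
contact_force: [0.5, -0.2, -0.2]
opening: 0.0513
grip_force: 0.0
```

```bash
python3 -m jog '[[[0,0,0.003],[0,0,0]],[[0,0,0.007],[0,0,0]],[[0,0,0.011],[0,0,0]],[[0,0,0.011],[0,0,0]]]'
python3 - <<'E'
from h import *
o=ctrl.get_obs();d=optics.get_image('wrist');im=d['image'];cv2.imwrite('pics/w8r.png',im)
print(o['tool_pos'],wproj(d,o,[.5985,-.184,.1]))
m=((im.max(2)<60)*255).astype(np.uint8)
n,l,st,ce=cv2.connectedComponentsWithStats(m)
for i in range(1,n):
    if st[i,4]>150:print(st[i],ce[i])
E
```

```text
t: 11.0
tool_pos: [0.5986, -0.1844, 0.0458]
tool_rot: [3.067, 0.679, 0.002]
contact_force: [-0.6, 0.4, -0.2]
opening: 0.0512
grip_force: 0.0
[ 0.5986 -0.1844  0.0458] (np.float64(258.27382633304927), np.float64(298.2451282526978))
[   0    0  111   93 8716] [50.9627 46.9556]
[    0   242   512   142 26240] [257.478 341.651]
[238 290  47  29 520] [258.6365 306.5615]
```

```bash
python3 -m jog '[[[0,0,0],[0,0,0]],[[0,0,0],[0,0,0]],[[0,0,0],[0,0,0]],[[0,0,0],[0,0,0]],[[0,0,0],[0,0,0]]]' 0 70
python3 -m jog '[[[0,0,-0.01],[0,0,0]],[[0,0,-0.03],[0,0,0]],[[0,0,-0.06],[0,0,0]],[[0,0,-0.1],[0,0,0]],[[0,0,-0.12],[0,0,0]]]'
python3 - <<'E'
from h import *
o=ctrl.get_obs();d=optics.get_image('wrist');im=d['image'];cv2.imwrite('pics/w9r.png',im);cv2.imwrite('pics/s9r.png',optics.get_image('scene')['image']);cv2.imwrite('pics/t9r.png',optics.get_image('top')['image'])
print(o['tool_pos'],proj('scene',o['tool_pos']),proj('top',o['tool_pos']))
E
```

```text
t: 11.55
tool_pos: [0.5996, -0.1848, 0.0473]
tool_rot: [3.066, 0.679, 0.005]
contact_force: [0.1, -0.6, 2.8]
opening: 0.0225
grip_force: 68.5
t: 12.05
tool_pos: [0.6001, -0.1852, 0.1712]
tool_rot: [3.063, 0.679, 0.01]
contact_force: [0.8, -0.6, -1.3]
opening: 0.0223
grip_force: 69.0
[ 0.6001 -0.1852  0.1712] [294.4643 146.627 ] [335.7381 172.549 ]
```

Run:
```python
from h import *
def cen(f,u,v,r):
    g=cv2.cvtColor(cv2.imread(f),6).astype(float)[v-r:v+r+1,u-r:u+r+1]
    w=np.clip(np.percentile(g,75)-25-g,0,None);yy,xx=np.mgrid[-r:r+1,-r:r+1];print(f,g.astype(int)[::2,::2].tolist() if r<6 else '');return u+(w*xx).sum()/w.sum(),v+(w*yy).sum()/w.sum()
t=cen('pics/tr6.png',200,227,5);s=cen('pics/sr6.png',245,259,4);w=cen('pics/wr6.png',256,214,13);print(t,s,w)
class O(dict):pass
o={'tool_pos':np.array([0.4966,0.1324,0.1396]),'tool_rot':np.array([-2.886,-.625,-.734])}
d=optics.get_image('wrist');E0=L+.008*Z
for n,(c,dd) in dict(top=ray('top',*t),scene=ray('scene',*s),wrist=wristray(d,o,*w)).items():
    k=((E0-c)@Z)/(dd@Z);print(n,RT.T@(c+k*dd-E0))
print(delta(L+.001*X+.0015*Y+.16*Z,RT))
```

```text
pics/tr6.png [[147, 145, 143, 146, 149, 148], [148, 147, 149, 149, 147, 146], [146, 127, 42, 59, 87, 148], [147, 80, 66, 86, 117, 154], [139, 148, 82, 102, 159, 151], [148, 149, 156, 114, 156, 113]]
pics/sr6.png [[237, 237, 238, 238, 241], [223, 200, 235, 240, 239], [196, 171, 210, 242, 240], [226, 179, 215, 237, 240], [237, 233, 228, 234, 238]]
pics/wr6.png 
(np.float64(199.74664224664224), np.float64(227.45787545787545)) (np.float64(242.68852459016392), np.float64(259.1659836065574)) (np.float64(254.70919314028677), np.float64(212.5771155468091))
top [ 0.0009 -0.0004  0.    ]
scene [ 0.006  -0.0037  0.    ]
wrist [ 0.0028 -0.0025 -0.    ]
(array([-0.0076, -0.3317, -0.0289]), array([0.0012, 0.487 , 0.001 ]))
```

```bash
python3 -m jog '[[[0,-0.05,-0.05],[0,0,0]],[[0,-0.05,-0.05],[0,0,0]],[[-0.004,-0.18,-0.05],[0,0.3,0]],[[-0.004,-0.18,-0.05],[0,0.3,0]],[[-0.006,-0.25,-0.04],[0,0.487,0]]]'
python3 -m jog '[[[0,-0.09,0],[0,0.1,0]],[[0,-0.09,0],[0,0.1,0]],[[0,-0.09,0],[0,0.1,0]]]'
python3 - <<'E'
from h import *
print(delta(L+.001*X+.0012*Y+.1*Z,RT))
E
```

```text
t: 12.75
tool_pos: [0.5096, -0.0039, 0.2098]
tool_rot: [-2.898, -0.641, -0.672]
contact_force: [-0.9, 0.7, -0.2]
opening: 0.0222
grip_force: 69.2
t: 13.05
tool_pos: [0.4686, 0.0797, 0.2067]
tool_rot: [-2.843, -0.637, -0.799]
contact_force: [0.8, 0.5, -1.0]
opening: 0.0224
grip_force: 69.4
(array([-0.0107, -0.0368,  0.0694]), array([-0.0047, -0.0594,  0.0043]))
```

```bash
python3 -m jog '[[[-0.01,-0.037,0.03],[-0.005,-0.06,0.004]],[[-0.01,-0.037,0.06],[-0.005,-0.06,0.004]],[[-0.01,-0.037,0.065],[-0.005,-0.06,0.004]],[[-0.01,-0.037,0.065],[-0.005,-0.06,0.004]],[[-0.01,-0.037,0.065],[-0.005,-0.06,0.004]]]'
python3 - <<'E'
from h import *
print(ctrl.get_obs()['dq'])
print(delta(L+.001*X+.0012*Y+.06*Z,RT))
o=ctrl.get_obs();d=optics.get_image('wrist');cv2.imwrite('pics/w10r.png',d['image']);s=optics.get_image('scene')['image'];cv2.imwrite('pics/s10r.png',s);cv2.imwrite('pics/t10r.png',optics.get_image('top')['image'])
tip=o['tool_pos']+R.from_rotvec(o['tool_rot']).as_matrix()[:,2]*.037
print('pred tip',proj('scene',tip),proj('top',tip),wproj(d,o,tip))
g=cv2.cvtColor(s,6)[210:262:2,228:272:2];print('\n'.join(' '.join('%3d'%v for v in r) for r in g))
E
```

```text
t: 13.55
tool_pos: [0.4802, 0.1195, 0.1509]
tool_rot: [-2.886, -0.63, -0.725]
contact_force: [-0.0, 0.9, -2.0]
opening: 0.022
grip_force: 69.5
[-0.0059 -0.023  -0.0144  0.0005 -0.0027  0.0017]
(array([-0.0048, -0.0062,  0.0476]), array([ 0.0065, -0.0028, -0.004 ]))
pred tip [257.9773 237.4458] [203.2517 233.0598] (np.float64(259.0911265524784), np.float64(211.61987304246352))
218 224 211 134  80  80  81  81  81  81  81  82  85 117 129  90  80  80  80  77  62  33
216 189  92  83  80  81  83  85  83  85  85  85  84  85  88  82  80  75  76  72  33  78
114  81  80  80  81  81  79  81  82  82  82  82  82  82  82  82  81  78 120 149  62 146
 80  79  80  82  83  83  81  81  84  82  85  80  82  86  81  79  77  84 178 187 126 139
 79  82  82  84  81  82  82  82  83  82  82  85  85  85  82  81  81  90 187 199 152  83
 81  79  80  79  79  82  80  81  82  86  84  85  84  84  82  80  81  79 145 182 129  37
 80  82  80  77  81  82  83  87  90  90  88  90  87  85  81  83  81  84 142 176 160 130
 79  78  79  79  83  79  79  83  85  86  84  84  84  80  81  80  80 121 181 171 140 140
 79  79  80  81  
[... 866 characters left out ...]
  41  95 236 237 237 175  83  83  82  81  81  79  79  79  82  81  80  78  74  78  79
 41  42 174 238 237 237 141  80  83  83  82  83  81  80  78  77  78  78  76  77  81  83
 41  62 210 238 236 238 233 170  98  81  87  84  82  82  80  80  80  79  78  80  80  80
 41 129 240 236 237 237 237 238 229 154  92  88  83  84  82  84  79  81  79  78  80  79
 45 186 238 236 236 237 236 238 239 238 232 222 138  80  83  83  81  80  79  82  82  79
 74 227 236 236 237 236 236 230 234 239 239 240 226 147  82  80  80  76  82  81  80  80
128 240 235 236 237 236 229 166 189 237 241 239 239 216  90  81  81  82  84  83  85  81
186 238 235 237 236 235 233 171 201 229 246 238 238 192  80  81  84  85  83  81  81  81
```

The pin tip shows at scene (257.5,237), matching the prediction of (258,237.4), so the offset of pin to tool is right.

```bash
python3 -m jog '[[[-0.004,-0.004,0.02],[0.006,-0.003,-0.004]],[[-0.004,-0.004,0.04],[0.006,-0.003,-0.004]],[[-0.004,-0.004,0.044],[0.006,-0.003,-0.004]],[[-0.004,-0.004,0.044],[0.006,-0.003,-0.004]],[[-0.004,-0.004,0.044],[0.006,-0.003,-0.004]]]'
python3 - <<'E'
from h import *
T=L+.001*X+.0012*Y+.06*Z
print(delta(T,RT));optics.get_image('top');print(delta(T,RT))
o=ctrl.get_obs();w=optics.get_image('wrist');cv2.imwrite('pics/w11.png',w['image']);cv2.imwrite('pics/s11.png',optics.get_image('scene')['image']);cv2.imwrite('pics/t11.png',optics.get_image('top')['image'])
E
```

```text
t: 14.2
tool_pos: [0.4946, 0.1308, 0.1114]
tool_rot: [-2.881, -0.638, -0.722]
contact_force: [0.9, 0.9, -0.9]
opening: 0.022
grip_force: 69.5
(array([-0.0019, -0.0018,  0.0044]), array([ 0.0009, -0.0019,  0.0012]))
(array([-0.0021, -0.0018,  0.0045]), array([ 0.001 , -0.0024,  0.0013]))
```

```bash
python3 -m jog '[[[-0.002,-0.002,0.005],[0,0,0]],[[-0.002,-0.002,0.01],[0,0,0]],[[-0.002,-0.002,0.015],[0,0,0]],[[-0.002,-0.002,0.019],[0,0,0]],[[-0.002,-0.002,0.022],[0,0,0]]]'
python3 - <<'E'
from h import *
o=ctrl.get_obs();print(RT.T@o['contact_force'],o['wrist_torque']);print(delta(L+.001*X+.0012*Y+.035*Z,RT))
E
```

```text
t: 14.9
tool_pos: [0.5008, 0.1366, 0.0889]
tool_rot: [-2.881, -0.639, -0.717]
contact_force: [-0.6, -0.0, -1.3]
opening: 0.0223
grip_force: 69.5
[-1.0867 -0.232   0.9225] [-0.1677  0.2716 -0.0471]
(array([0.0016, 0.0009, 0.0057]), array([-0.0004,  0.0007,  0.0012]))
```

```bash
python3 -m jog '[[[0,0,0.003],[0,0,0]],[[0,0,0.006],[0,0,0]],[[0,0,0.009],[0,0,0]],[[0,0,0.009],[0,0,0]]]'
python3 - <<'E'
from h import *
o=ctrl.get_obs();print(RT.T@o['contact_force'],o['wrist_torque']);print(delta(L+.001*X+.0012*Y+.035*Z,RT))
E
```

```text
t: 15.3
tool_pos: [0.5047, 0.1382, 0.0812]
tool_rot: [-2.881, -0.639, -0.718]
contact_force: [0.4, -0.5, -1.2]
opening: 0.0224
grip_force: 69.5
[-0.4358  0.5871  1.1035] [-0.1612  0.3009  0.0209]
(array([ 0.0015,  0.0008, -0.003 ]), array([-0.0003,  0.0005,  0.001 ]))
```

The tip has entered both holes without force. I'll continue down.

```bash
python3 -m jog '[[[0.001,0.001,0.006],[0,0,0]],[[0.001,0.001,0.013],[0,0,0]],[[0.001,0.001,0.02],[0,0,0]],[[0.001,0.001,0.026],[0,0,0]],[[0.001,0.001,0.028],[0,0,0]]]'
python3 - <<'E'
from h import *
o=ctrl.get_obs();print(RT.T@o['contact_force'],o['wrist_torque']);print(delta(L+.001*X+.0012*Y-.0047*Z,RT))
E
```

```text
t: 15.8
tool_pos: [0.5178, 0.1433, 0.0564]
tool_rot: [-2.881, -0.639, -0.717]
contact_force: [-0.0, 0.0, -0.6]
opening: 0.0221
grip_force: 69.6
[-0.3001 -0.0289  0.5546] [-0.1309  0.3078 -0.0139]
(array([ 0.0007, -0.0002,  0.0082]), array([-0.0004,  0.0009,  0.001 ]))
```

```bash
python3 -m jog '[[[0,0,0.003],[0,0,0]],[[0,0,0.006],[0,0,0]],[[0,0,0.006],[0,0,0]]]'
python3 -m jog '[[[0,0,0.001],[0,0,0]],[[0,0,0.002],[0,0,0]]]'
python3 -m jog '[[[0,0,0.001],[0,0,0]],[[0,0,0.0015],[0,0,0]]]'
python3 - <<'E'
from h import *
o=ctrl.get_obs();print(RT.T@o['contact_force'],o['wrist_torque']);print(delta(L+.001*X+.0012*Y-.0047*Z,RT))
E
```

```text
t: 16.1
tool_pos: [0.5205, 0.1445, 0.0519]
tool_rot: [-2.881, -0.639, -0.719]
contact_force: [0.1, -0.7, -1.8]
opening: 0.0225
grip_force: 69.6
t: 16.3
tool_pos: [0.5213, 0.1449, 0.0504]
tool_rot: [-2.881, -0.639, -0.719]
contact_force: [-0.3, -0.3, -0.5]
opening: 0.0223
grip_force: 69.6
t: 16.5
tool_pos: [0.522, 0.1451, 0.0491]
tool_rot: [-2.881, -0.639, -0.719]
contact_force: [-1.3, 0.6, -1.3]
opening: 0.0226
grip_force: 69.6
[-1.4057 -1.0964  0.7426] [-0.0421  0.4924  0.0693]
(array([ 0.0002, -0.0003, -0.0004]), array([-0.    , -0.0002,  0.0012]))
```

Continue in 1 mm steps until the collar bears.

```bash
for i in 1; do :; done; python3 -m jog '[[[0,0,0.001],[0,0,0]],[[0,0,0.001],[0,0,0]]]'
python3 -m jog '[[[0,0,0.001],[0,0,0]],[[0,0,0.001],[0,0,0]]]'
python3 - <<'E'
from h import *
o=ctrl.get_obs();print(RT.T@o['contact_force'],o['wrist_torque']);print(delta(L+.001*X+.0012*Y-.0047*Z,RT))
E
```

```text
t: 16.7
tool_pos: [0.5221, 0.1452, 0.0488]
tool_rot: [-2.881, -0.64, -0.717]
contact_force: [-11.8, -2.9, 8.8]
opening: 0.0223
grip_force: 71.6
t: 16.9
tool_pos: [0.5223, 0.1453, 0.0487]
tool_rot: [-2.881, -0.642, -0.715]
contact_force: [-21.1, -9.2, 20.0]
opening: 0.0222
grip_force: 73.3
[-10.9836  -0.5329 -28.4868] [-0.5417  2.0984  0.1626]
(array([ 0.0001, -0.0003, -0.0009]), array([-0.001 ,  0.0025,  0.0029]))
```

The collar is seated: 28 N at the expected depth. I'll unload, open and retreat.

```bash
python3 -m jog '[[[0,0,-0.002],[0,0,0]],[[0,0,-0.002],[0,0,0]]]'
python3 -m jog '[[[0,0,0],[0,0,0]],[[0,0,0],[0,0,0]],[[0,0,0],[0,0,0]],[[0,0,0],[0,0,0]]]' 0.6
python3 -m jog '[[[0,0,-0.02],[0,0,0]],[[0,0,-0.05],[0,0,0]],[[0,0,-0.09],[0,0,0]],[[0,0,-0.12],[0,0,0]],[[0,0,-0.12],[0,0,0]]]'
python3 - <<'E'
from h import *
o=ctrl.get_obs();d=optics.get_image('wrist');im=d['image'];cv2.imwrite('pics/w12.png',im);s=optics.get_image('scene')['image'];cv2.imwrite('pics/s12.png',s);cv2.imwrite('pics/t12.png',optics.get_image('top')['image'])
E0=L+.001*X+.0012*Y
for k in(.008,.016,.048):print(k,'wrist',wproj(d,o,E0+k*Z),'scene',proj('scene',E0+k*Z))
for n,i in(('w',im),('s',s)):
    m=((i.max(2)<50)*255).astype(np.uint8);N,l,st,ce=cv2.connectedComponentsWithStats(m)
    for j in range(1,N):
        if 40<st[j,4]<3000:print(n,st[j],ce[j])
E
```

```text
t: 17.1
tool_pos: [0.5219, 0.1451, 0.0492]
tool_rot: [-2.881, -0.639, -0.719]
contact_force: [-1.4, 0.3, -1.3]
opening: 0.0225
grip_force: 69.8
t: 17.5
tool_pos: [0.5224, 0.1451, 0.0494]
tool_rot: [-2.881, -0.639, -0.72]
contact_force: [-0.3, 0.1, 0.2]
opening: 0.0509
grip_force: 0.0
t: 18.0
tool_pos: [0.4731, 0.1209, 0.1612]
tool_rot: [-2.88, -0.639, -0.735]
contact_force: [0.7, -0.7, 1.0]
opening: 0.0513
grip_force: 0.0
0.008 wrist (np.float64(256.2771824635452), np.float64(186.93012546120076)) scene [245.0438 259.5129]
0.016 wrist (np.float64(256.2597307504324), np.float64(189.56573386217812)) scene [246.8185 257.1765]
0.048 wrist (np.float64(256.17907152751724), np.float64(201.7471239731763)) scene [254.1193 247.5652]
w [230  90  26   9  90] [243.6556  95.4333]
w [181 242  21  93 973] [192.0565 284.5252]
w [316 242  23  92 994] [325.7324 283.5765]
w [337 295  48  33 229] [355.7467 316.1485]
w [134 296  47  31 155] [164.4774 314.5806]
w [ 407  304   93   80 1539] [451.7005 351.2625]
w [  21  321   84   63 1197] [ 59.0443 359.0927]
w [443 362  14  20  44] [449.2045 371.4545]
w [195
[... 269 characters left out ...]
75  39  39 993] [352.4824  95.5579]
s [ 81  90 105  32 206] [131.1942 107.6699]
s [374 127  99  29 661] [427.5673 140.7655]
s [ 274  137   72   89 1966] [306.0799 178.0437]
s [469 136  43  51 519] [487.9461 166.6551]
s [252 173   9  17 141] [256.     180.9078]
s [425 202  20  22  56] [434.4643 211.7321]
s [200 241  14  13 112] [206.3304 246.75  ]
s [455 243  16  15 118] [462.0254 250.3644]
s [244 245  14  16 156] [250.2115 252.0577]
s [173 253  51  27  55] [197.4727 265.5273]
s [371 257  51   2  69] [393.1884 257.3478]
s [415 261  53   4 121] [441.4545 262.9669]
s [337 264  27   3  43] [348.186  265.3256]
s [323 293  21  18 118] [332.6949 303.9492]
s [154 336  12  48 106] [159.3679 359.0283]
```

The scene's knob centroid (250.2,252.1) matches a fully seated pin (predicted 250.5,252.4). Handing in.

```bash
python3 -m jog '[[[0,0,0],[0,0,0]],[[0,0,0],[0,0,0]],[[0,0,0],[0,0,0]]]'; python3 -c "
from station import job
print(job.finish_job())"
```

```text
t: 18.45
tool_pos: [0.4704, 0.1215, 0.1536]
tool_rot: [-2.881, -0.639, -0.715]
contact_force: [0.3, -0.2, -0.2]
opening: 0.0512
grip_force: 0.0
the job is handed in; nothing more can be done
None
```

I swung the frame shut and pushed the locking pin through the eyelet into the lock hole until its collar seated, then released it and handed the job in at about 18.5 s; the hand-in call returned no verdict.

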